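# Find the correctly set brake with a feeler blade

## Robot

A 7-joint arm with a two-finger parallel gripper is mounted at the origin on a cart in front of the work surface, level with it; the furniture and walls round the work are solid. World frame = base frame: x ahead of the robot, y to its left, z up, the work surface at z = 0. Lengths are in m, angles in rad, forces in N, time in s.
With the tool pointing down it reaches from about 0.425 to 0.925 m from the base axis. Payload 6.8 kg.
Tool frame: the origin (TCP) lies on the mounting face of the last link; the fingertips stand finger_overhang ahead of it and the grasp point (between the pads) lies 163 mm ahead of it (finger_overhang is the distance from the TCP to the fingertips, in m); z points along the fingers, y is the line along which they close (so a half turn about z gives the same grasp; the last joint's range is limited). The gripper opens to 88 mm and grips with 3 to 60 N. Pads are 20 mm wide; open, the fingers measure 115 mm over their backs; the gripper's body (75 mm by 178 mm) begins 61 mm behind the grasp point.
Start: joints at [1.215, 0.477, 0.022, 1.555, -0.011, 1.109, -0.083], TCP at [0.166, -0.654, 0.405] pointing down, gripper open.
Joint ranges: [-2.96, 2.96], [-0.34, 2.1], [-1.41, 1.46], [0.24, 2.44], [-1.37, 4.51], [0.17, 1.92], [-2.96, 2.96]. Speed limits (rad/s): [2.39, 2.39, 3.14, 3.14, 3.14, 3.14, 3.14].

## Interface

Orientations are given as a rotation vector (axis times angle).
In Python, from station import * gives the robot as it stands. The module is installed in compiled form; this text tells all that it offers.
- The arm moves only by the shell command python3 -m inch 'ROWS'. ROWS is a JSON object of lists of equal length, an entry for each row: "offset": the shift along the world's x, y, z in cm, a list of three; "delta_rot": the turn, a rotation vector about the world's x, y, z in rad, a list of three; "grip": the finger opening in cm, from 0 to 8.78. In form: {"offset": [[tx, ty, tz], ...], "delta_rot": [[wx, wy, wz], ...], "grip": [grip, ...]}. A call has 1 to 10 rows; each row is the pose to reach, as a shift and turn from the pose commanded when the call began; what a row does not reach only later rows make up. A row lasts 1/12 s, in which the tool goes at most 41.7 mm and 7.16 degrees, less where a joint would pass 70% of its speed; a pose out of reach is approached as far as the arm can. A call with a gripper value outside its range is refused whole. The fingers move at their own pace and stop on an object; the grip force is fixed at half the most. Time passes only in rows, so rows that repeat a pose let the fingers close. It gives the time, the measured TCP pose, the force, the opening and the grip force at its end, in the units of the state.
- get_state(): the state, without advancing time (a new reading comes with each control period).
- camera(name): name is "scene" or "top" or "wrist"; returns a dict with "pixels" (480x640x3 uint8, red, green, blue), "fx", "fy", "cx", "cy" (pixels), "rvec" (rotation vector, rad) and "tvec" (3), from world to camera coordinates, as OpenCV has them; the wrist camera has in their place "T_tool_cam" (4x4, takes a point from camera to tool coordinates, whose origin is the TCP and whose axes are the flange's). Camera axes: x right, y down, z forward; pixel columns grow to the right and rows downward; lengths in m; the calibration is good to about 2 mm. The wrist camera is an equidistant fisheye: a pixel r from the principal point sees the ray r / f radians off the axis. A picture is of the moment at which its call begins: read the wrist's pose just before it. There is no depth.
- hand_in(): hands the job in; it is judged then, once.
The state is a dict: "t": time; "joint_pos": joint angles; "qd": joint speeds; "joint_efforts": joint torques, N m; "ee_pos": TCP position; "orientation": TCP orientation; "wrist_force": force on the tool from outside, world axes, zero at the start; "moment": the same for the moment, N m; "grip_width": finger opening in m; "gripper_force": force on a finger pad.
Only numpy, scipy, OpenCV 4.12 (cv2) and the standard library are available. Lean on these libraries where they do the work, as an engineer would, in place of code of your own. Each camera call takes 0.05 s, during which the arm holds its last target. There are 200 camera calls.

## Task

Draw the orange-handled feeler blade out from under the lip of its stand, then gently try it in the brakes to find the one brake whose pads drag on it: in the others it either runs free or is stopped part way, and must not be forced. Leave the blade pushed fully home in the brake that drags, let go of it, and leave everything else on the bench where it is.

Things in the scene. Friction and masses are not known exactly. Their poses are not given: they have to be found in the camera images.
- blade_grip (a point): Centre of the feeler blade's orange handle, where to grip it; handle 60 mm long (x), 10 mm thick (y), 24 mm high (z). The blade stands on edge: x along it towards the nose, y across, z up. The front face of its steel collar is 35 mm and the nose 95 mm ahead of this point. 0.12 kg. At the start it rests in the stand, this point 40 mm above the bench.
- blade_tip (a point): Nose of the feeler blade's steel tongue, on the centre line. Tongue 60 mm long, 6 mm thick, 24 mm high, nose rounded. The dark collar behind it is 5 mm thick, 36 mm wide and reaches 12 mm below and 22 mm above the centre line. Fully home in a brake, the collar is against the brake's face and this point 60 mm inside the mouth.
- stand: Fixed blue stand of the blade with a yellow lip roofing the tongue (x 4 to 68 mm, top at 62 mm). Origin: on the bench below the collar's front face; x points towards the nose; draw the blade out along -x, clear after 60 mm. Channel 9 mm wide, z 28 to 55 mm. The handle lies on a beam 8 mm wide and 28 mm high running to x = -64 mm, so fingers fit down both sides of the handle.
- rack: Fixed aluminium plate under the brakes, 76 x 310 x 12 mm. Pads hide in each brake from 24 to 29 mm depth on. In one brake sprung pads rub on the blade: up to 14 N on entering them, then a steady drag of 4 to 8 N to full depth. In one the pads are too close and stop it dead at 25 mm. In two a blade kept within 4 mm of the middle touches nothing. Origin: underside centre.
- brake_a: One of four outwardly identical grey caliper brakes, 70 x 50 x 54 mm, blue cap on top, fixed, mouth towards the robot. Its letter says nothing about its place or its gap. Origin: centre of its underside, 12 mm above the bench; x points inwards, away from the mouth; z up. Mouth centre at (-35, 0, 28) mm: upright slit 32 mm high (z 12 to 44), 30 mm wide at the face, rounded in to 14 mm at 8 mm depth.
- brake_b: One of four outwardly identical grey caliper brakes, 70 x 50 x 54 mm, blue cap on top, fixed, mouth towards the robot. Its letter says nothing about its place or its gap. Origin: centre of its underside, 12 mm above the bench; x points inwards, away from the mouth; z up. Mouth centre at (-35, 0, 28) mm: upright slit 32 mm high (z 12 to 44), 30 mm wide at the face, rounded in to 14 mm at 8 mm depth.
- brake_c: One of four outwardly identical grey caliper brakes, 70 x 50 x 54 mm, blue cap on top, fixed, mouth towards the robot. Its letter says nothing about its place or its gap. Origin: centre of its underside, 12 mm above the bench; x points inwards, away from the mouth; z up. Mouth centre at (-35, 0, 28) mm: upright slit 32 mm high (z 12 to 44), 30 mm wide at the face, rounded in to 14 mm at 8 mm depth.
- brake_d: One of four outwardly identical grey caliper brakes, 70 x 50 x 54 mm, blue cap on top, fixed, mouth towards the robot. Its letter says nothing about its place or its gap. Origin: centre of its underside, 12 mm above the bench; x points inwards, away from the mouth; z up. Mouth centre at (-35, 0, 28) mm: upright slit 32 mm high (z 12 to 44), 30 mm wide at the face, rounded in to 14 mm at 8 mm depth.
- motor_a: Bystander: small silver DC motor, 79 x 38 x 38 mm, right of the brakes; origin at the centre of its underside. Leave it alone.
- motor_b: Bystander: small silver DC motor, 79 x 38 x 38 mm, at the left near the instruments; origin at the centre of its underside. Leave it alone.
- multimeter: Bystander: orange hand multimeter on its stand, 136 x 94 x 184 mm, at the right; origin at the centre of its underside. Leave it alone.
- bottle: Bystander: white bottle with a blue cap, 65 x 64 x 109 mm, behind the stand; origin at the centre of its underside. Leave it alone.
- solder_spool: Bystander: reel of solder, 55 x 55 x 40 mm, just right of the brakes; origin at the centre of its underside. Leave it alone.

How it is judged:
By the outcome, as a careful person would: the job done as asked, in the order asked, and still so for the second after the job is handed in, with the robot touching nothing.
It also fails if it takes over 61 s, if anything falls off the work surface, if the arm or the gripper's body presses on something with over 40 N, if the wrist force passes 120 N, or if a joint passes its speed limit or range.

## Working session

There is one attempt and no reset: what is moved stays moved. The work goes in short steps, Python scripts to look and compute and a shell command to move; the robot and the scene stay as the last step left them, time stands still between calls to the robot, and variables do not carry over. Pictures are saved under pics/ and viewed, at most 10 in all, crops included, and the job is handed in when it is done.

```bash
mkdir -p pics
python3 - <<'E'
from station import *
import cv2,pickle
s=get_state();print({k:(v if not hasattr(v,'tolist') else v.tolist()) for k,v in s.items()})
for n in("scene","top"):
    c=camera(n);pickle.dump(c,open(f"{n}.pkl","wb"));cv2.imwrite(f"pics/{n}.png",c["pixels"][...,::-1]);print(n,c["fx"],c["cx"],c["cy"],c["rvec"],c["tvec"])
E
```

```text
{'t': 0.0, 'joint_pos': [1.2148918045516939, 0.4777962383245053, 0.022343320907416676, 1.556434087667604, -0.011453521588636023, 1.109281329140215, -0.0830600440688959], 'qd': [-0.000513852689375423, 0.0015597186677382467, 0.0002698950041679381, -0.0007985200439758523, 0.0014285462834069764, -0.001258105438668924, -0.000671736530470946], 'joint_efforts': [0.00013933130958321271, -58.28498125076294, 1.5349806100130081, -27.260788679122925, -0.05425331764854491, 0.016935841413214803, 0.00013538352050090907], 'ee_pos': [0.16549694955406488, -0.6541217046365807, 0.40369143351960746], 'orientation': [-3.115760048026068, -0.3881628678201154, 0.0006196753648083517], 'wrist_force': [0.6005657789576616, -0.054117605398752135, -0.5555358851179137], 'moment': [-0.029152685618564402, -0.06105999243357204, -0.031052144645637145], 'gripper_force': 0.0, 'grip_width': 0.08790891128081016}
scene 497.00726393816046 323.34171673154526 230.30307016094395 [ 1.41585541 -2.24102129  0.83345142] [0.1618541  0.46915842 1.09787416]
top 600.0222018898796 323.96328505259345 232.06196218503285 [ 2.12545087 -2.18678953  0.13760683] [-0.09751666  0.57990849  1.60929451]
```

```bash
ls -la pics
```

```text
total 844
drwxr-xr-x 2 agent agent   4096 Dec  1 20:12 .
drwxr-xr-x 3 agent agent   4096 Dec  1 20:12 ..
-rw-r--r-- 1 agent agent 445543 Dec  1 20:12 scene.png
-rw-r--r-- 1 agent agent 409384 Dec  1 20:12 top.png
```

View pics/scene.png

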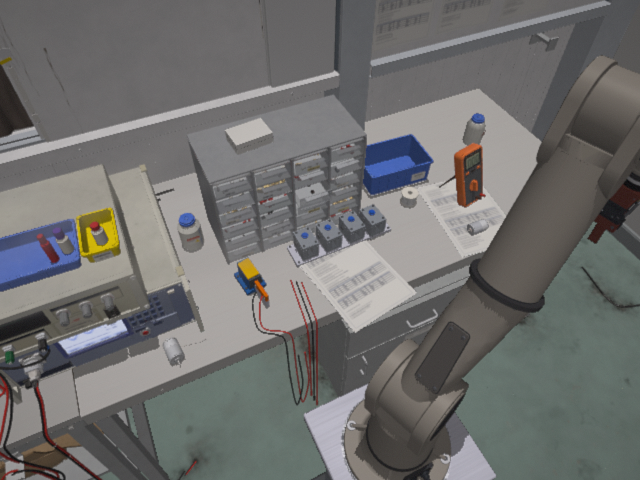

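View pics/top.png

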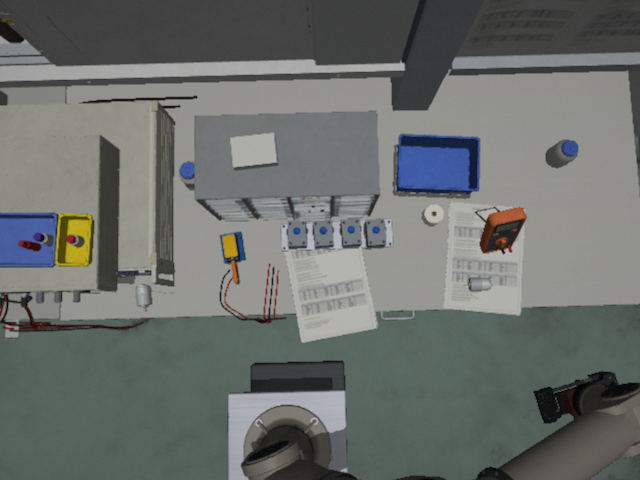

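The top view shows the orange handle near (236,272), the yellow lip near (231,246), and brake caps at (295,230), (322,229), (349,229) and (376,228). A tall cabinet stands right behind the brakes. Next I localise these.

```bash
cat > h.py <<'E'
import numpy as np,cv2,pickle
def load(n): return pickle.load(open(n+".pkl","rb"))
def ray(c,p):
    R=cv2.Rodrigues(np.array(c["rvec"],float))[0];C=-R.T@np.array(c["tvec"])
    d=R.T@np.array([(p[0]-c["cx"])/c["fx"],(p[1]-c["cy"])/c["fy"],1]);return C,d/np.linalg.norm(d)
def onz(c,p,z):
    C,d=ray(c,p);return C+d*(z-C[2])/d[2]
def tri(c1,p1,c2,p2):
    a,u=ray(c1,p1);b,v=ray(c2,p2);t=np.linalg.lstsq(np.c_[u,-v],b-a,rcond=None)[0]
    return (a+u*t[0]+b+v*t[1])/2,np.linalg.norm(a+u*t[0]-b-v*t[1])
def blobs(c,lo,hi,win,amin=15):
    x0,y0,x1,y1=win
    m=cv2.inRange(cv2.cvtColor(c["pixels"],cv2.COLOR_RGB2HSV),lo,hi);k=np.zeros_like(m);k[y0:y1,x0:x1]=m[y0:y1,x0:x1]
    n,l,s,ce=cv2.connectedComponentsWithStats(k)
    return [(ce[i],s[i],cv2.minAreaRect(np.argwhere(l==i)[:,::-1].astype(np.float32))) for i in range(1,n) if s[i][4]>=amin]
E
python3 - <<'E'
from h import *
np.set_printoptions(precision=4,suppress=True)
T,S=load("top"),load("scene")
O=((5,150,100),(16,255,255));Y=((18,150,100),(32,255,255));B=((100,120,60),(125,255,255))
r={}
for n,c,w1,w2 in(("top",T,(205,225,255,290),(280,215,395,255)),("scene",S,(225,250,285,310),(285,200,390,260))):
    for k,col,w in(("orange",O,w1),("yellow",Y,w1),("cap",B,w2)):
        r[n,k]=sorted(blobs(c,*col,w),key=lambda b:b[0][0])
        for b in r[n,k]: print(n,k,b[0],b[1],[np.round(q,1) for q in b[2]])
for a,b in zip(r["top","cap"],r["scene","cap"]): print("cap",*tri(T,a[0],S,b[0]))
print("handle z52",onz(T,r["top","orange"][0][0],.052),"yel z62",onz(T,r["top","yellow"][0][0],.062))
for z,k in((.052,"orange"),(.062,"yellow")):
    print(k,[onz(T,p,z)[:2] for p in cv2.boxPoints(r["top",k][0][2])])
E
python3 - <<'E'
import cv2
i=cv2.imread('pics/top.png');cv2.imwrite('pics/topc.png',cv2.resize(i[205:295,210:400],None,fx=4.2,fy=4.2,interpolation=cv2.INTER_CUBIC))
E
```

```text
top orange [234.0854 270.9024] [231 260   7  23  82] [array([234.1, 271.1]), array([22.5,  3.8]), np.float64(81.9)]
top yellow [229.6536 245.9821] [222 235  16  23 280] [array([229.7, 246.1]), array([21.4, 13.2]), np.float64(80.5)]
top cap [296.3939 230.4848] [293 228   7   6  33] [array([296. , 230.5]), array([5., 6.]), np.float64(90.0)]
top cap [322.7179 230.1026] [320 227   7   7  39] [array([323., 230.]), array([6., 6.]), np.float64(90.0)]
top cap [350.7027 229.1351] [348 226   7   7  37] [array([350.8, 229.3]), array([5.7, 6.4]), np.float64(45.0)]
top cap [375.7778 229.3333] [373 226   7   7  36] [array([376., 229.]), array([6., 6.]), np.float64(90.0)]
scene orange [260.9348 289.1196] [254 280  14  21  92] [array([261.3, 289.8]), array([23.3,  4.4]), np.float64(57.5)]
scene yellow [247.8918 268.5368] [238 259  21  21 231] [array([247.9, 268.6]), array([19.3, 12.3]), np.float64(55.3)]
scene cap [304.5 235. ] [302 233   6   5  26] [array([304.5, 235. ]), array([4., 5.]), np.float64(90.0)]
scene cap [327.5 227. ] [325 225   6   5  26] [array([327.5, 227. ]), array([4., 5.]), np.float64(90.0)]
scene cap [350.5385 218.1538] [348 216   6   5  26] [array([350.5, 218. ]), array([4., 5.]), np.float64(90.0)]
scene cap [371.4074 211.9259] [369 210   6   5  27] [array([371.5, 212. ]), array([4., 5.]), np.float64(90.0)]
cap [ 0.5795 -0.0395  0.0679] 0.000693757449468414
cap [ 0.5783 -0.1105  0.0686] 0.0003389752720633206
cap [ 0.5789 -0.1854  0.0701] 0.0014400410787792192
cap [ 0.5767 -0.2531  0.0675] 0.0010897054909616323
handle z52 [0.4764 0.1313 0.052 ] yel z62 [0.5431 0.1411 0.062 ]
orange [array([0.5055, 0.1404]), array([0.5067, 0.1302]), array([0.4465, 0.1222]), array([0.4453, 0.1324])]
yellow [array([0.5692, 0.163 ]), array([0.5741, 0.128 ]), array([0.5168, 0.1191]), array([0.5119, 0.154 ])]
```

View pics/topc.png

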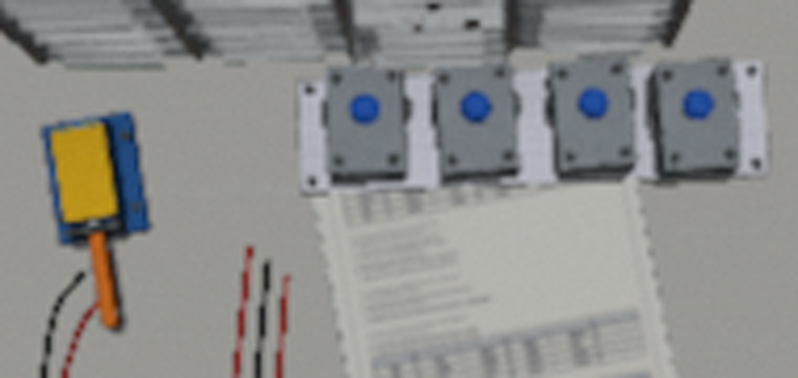

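The crop shows the handle at about 8° of yaw. The brakes are spaced about 72 mm apart, with small differences in yaw between them. I'm moving now, and will look at the brakes from the wrist camera on the way.

```bash
python3 -m inch '{"offset":[[2,3.4,0],[4,6.8,0],[6,10.2,0],[8,13.6,0],[10,17,0],[12,20.4,0],[14,23.8,0],[16,27.2,0],[18,30.6,0],[20,34,0]],"delta_rot":[[0,0,-0.01],[0,0,-0.02],[0,0,-0.03],[0,0,-0.04],[0,0,-0.05],[0,0,-0.06],[0,0,-0.07],[0,0,-0.08],[0,0,-0.09],[0,0,-0.1]],"grip":[8.7,8.7,8.7,8.7,8.7,8.7,8.7,8.7,8.7,8.7]}'
python3 -m inch '{"offset":[[2,3.4,0],[4,6.8,0],[6,10.2,0],[8,13.6,0],[9.5,16.5,0],[9.5,16.5,0],[9.5,16.5,0]],"delta_rot":[[0,0,0],[0,0,0],[0,0,0],[0,0,0],[0,0,0],[0,0,0],[0,0,0]],"grip":[8.7,8.7,8.7,8.7,8.7,8.7,8.7]}'
python3 - <<'E'
from station import *
import cv2,pickle
s=get_state();c=camera("wrist");c["s"]=s;pickle.dump(c,open("wrist.pkl","wb"));cv2.imwrite("pics/w1.png",c["pixels"][...,::-1]);print(s["qd"],c["fx"],c["cx"],c["cy"],c["T_tool_cam"])
E
```

```text
t: 0.93
ee_pos: [0.3659, -0.3125, 0.4046]
orientation: [3.133, 0.231, -0.0]
wrist_force: [0.6, -0.7, 0.8]
grip_width: 0.0868
gripper_force: 0.0
t: 1.52
ee_pos: [0.4611, -0.1476, 0.4044]
orientation: [-3.132, -0.239, 0.001]
wrist_force: [-0.5, -1.5, -1.3]
grip_width: 0.0871
gripper_force: 0.0
[ 0.03958902 -0.00411779  0.05454     0.01311562  0.00885526  0.00583479
  0.01409794] 371.64829954431775 317.70285258801357 239.96321642529597 [[ 4.26395835e-04 -9.62238895e-01 -2.72206038e-01  7.38324156e-02]
 [ 9.99999880e-01  4.75836605e-04 -1.15620896e-04 -8.36558360e-04]
 [ 2.40780521e-04 -2.72205956e-01  9.62238983e-01  1.88224079e-02]
 [ 0.00000000e+00  0.00000000e+00  0.00000000e+00  1.00000000e+00]]
```

View pics/w1.png

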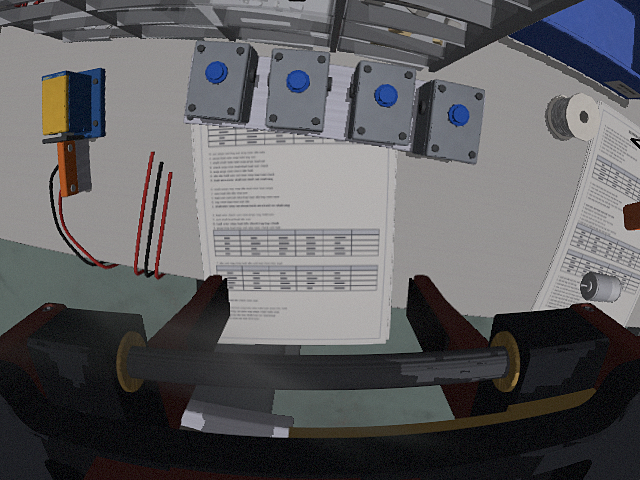

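The wrist view shows all four brakes clearly, with screw corners such as (200,47), (248,48), (193,105) and (238,112) on the leftmost. The handle is near (68,168). I can measure brake positions and yaws from the screws.

```bash
cat >> h.py <<'E'
def wz(c,p,z):
    s=c["s"];R=cv2.Rodrigues(np.array(s["orientation"],float))[0];M=np.array(c["T_tool_cam"])
    u=np.array([p[0]-c["cx"],p[1]-c["cy"]]);r=np.linalg.norm(u);th=r/c["fx"]
    d=np.r_[u/r*np.sin(th),np.cos(th)];d=R@M[:3,:3]@d;C=np.array(s["ee_pos"])+R@M[:3,3]
    return C+d*(z-C[2])/d[2]
def dark(c,p,h=6):
    g=cv2.cvtColor(c["pixels"],cv2.COLOR_RGB2GRAY).astype(float);x,y=map(int,p)
    w=g[y-h:y+h+1,x-h:x+h+1];k=np.clip(np.median(w)*.85-w,0,None);yy,xx=np.mgrid[-h:h+1,-h:h+1];k=k*(np.hypot(xx,yy)<=h)
    return np.array([x+(k*xx).sum()/k.sum(),y+(k*yy).sum()/k.sum()])
E
python3 - <<'E'
from h import *
np.set_printoptions(precision=4,suppress=True)
c=load("wrist")
for q in ([(200,47),(247,49),(192,105),(237,113)],[(281,57),(324,57),(273,120),(318,125)],[(367,68),(409,77),(355,128),(400,137)],[(434,90),(476,97),(427,146),(471,154)]):
    d=[dark(c,p) for p in q];w=np.array([wz(c,p,.067)[:2] for p in d])
    v=w[0]-w[2]+w[1]-w[3];u=w[0]-w[1]+w[2]-w[3]
    print(np.round(d,1).tolist(),w.mean(0),"len",np.linalg.norm(v)/2,np.linalg.norm(u)/2,"yaw",np.arctan2(v[1],v[0]),np.arctan2(-u[0],u[1]))
for b in blobs(c,(100,120,60),(125,255,255),(185,50,490,130),60): print("cap",wz(c,b[0],.07)[:2])
for col,win,z in((((5,150,60),(16,255,255)),(40,130,90,205),.052),(((18,150,60),(32,255,255)),(30,60,110,140),.062)):
    for b in blobs(c,*col,win,60): print(b[2],[wz(c,p,z)[:2] for p in cv2.boxPoints(b[2])])
E
```

```text
[[200.9, 48.3], [248.7, 50.1], [191.6, 107.4], [238.4, 112.8]] [ 0.5741 -0.0435] len 0.055004106947276594 0.04324300457564873 yaw -0.004379815423773206 0.0026569783060837273
[[278.7, 56.6], [322.1, 58.8], [272.7, 118.0], [316.3, 123.7]] [ 0.5728 -0.112 ] len 0.055463267015719436 0.03700476489187972 yaw 0.06201603406727177 0.04602725905262531
[[367.1, 68.8], [408.1, 75.0], [351.9, 128.0], [401.8, 135.8]] [ 0.574 -0.185] len 0.053736522577258305 0.039781423880224674 yaw -0.015702982271967113 0.039089642972349486
[[432.0, 89.6], [478.1, 96.1], [424.7, 145.3], [471.3, 154.4]] [ 0.5703 -0.2497] len 0.05211313402020712 0.044911140425157425 yaw 0.04473486579582331 0.07117701014790317
cap [ 0.5798 -0.0402]
cap [ 0.5793 -0.1114]
cap [ 0.5797 -0.1864]
cap [ 0.577  -0.2534]
((67.07022857666016, 168.26971435546875), (54.995548248291016, 17.89972686767578), 85.71085357666016) [array([0.5056, 0.1414]), array([0.5081, 0.1157]), array([0.4507, 0.1071]), array([0.4465, 0.133 ])]
((55.0, 104.5), (59.0, 26.0), 90.0) [array([0.577 , 0.1639]), array([0.5756, 0.1253]), array([0.5148, 0.1168]), array([0.5136, 0.1549])]
```

```bash
python3 -m inch '{"offset":[[0.2,4,0],[0.4,8,0],[0.6,12,-1],[0.8,16,-2.5],[1,20,-4],[1.2,24,-6],[1.5,27.9,-8],[1.5,27.9,-10],[1.5,27.9,-10],[1.5,27.9,-10]],"delta_rot":[[0,0,0],[0,0,0],[0,0,0],[0,0,0],[0,0,0],[0,0,0],[0,0,0],[0,0,0],[0,0,0],[0,0,0]],"grip":[6,6,6,6,6,6,6,6,6,6]}'
cat > snap.py <<'E'
import sys,pickle,cv2
from station import *
s=get_state();c=camera("wrist");c["s"]=s;pickle.dump(c,open(sys.argv[1]+".pkl","wb"));cv2.imwrite(f"pics/{sys.argv[1]}.png",c["pixels"][...,::-1])
E
python3 snap.py w2
python3 - <<'E'
from h import *
np.set_printoptions(precision=4,suppress=True)
c=load("w2");print(c["s"]["ee_pos"],c["s"]["orientation"])
for col,z in((((5,150,60),(16,255,255)),.052),(((18,150,60),(32,255,255)),.062)):
    for b in blobs(c,*col,(150,0,480,330),150): print(b[1],np.round(b[2][0]),b[2][1:],[wz(c,p,z)[:2] for p in cv2.boxPoints(b[2])],wz(c,b[2][0],z)[:2])
E
```

```text
t: 2.4
ee_pos: [0.4753, 0.1279, 0.3037]
orientation: [3.132, 0.23, -0.005]
wrist_force: [0.1, 0.3, 0.5]
grip_width: 0.0598
gripper_force: 0.0
[0.4753 0.1279 0.3037] [ 3.1316  0.2296 -0.0055]
[ 306  205   15   84 1183] [313. 246.] ((83.0, 14.0), 90.0) [array([0.504 , 0.1401]), array([0.5053, 0.1313]), array([0.4489, 0.1229]), array([0.4475, 0.1323])] [0.4774 0.1318]
[ 284   93   59   98 5609] [313. 142.] ((97.0, 58.0), 90.0) [array([0.5712, 0.1626]), array([0.5761, 0.1289]), array([0.5183, 0.1199]), array([0.5132, 0.1546])] [0.5447 0.1415]
```

View pics/w2.png

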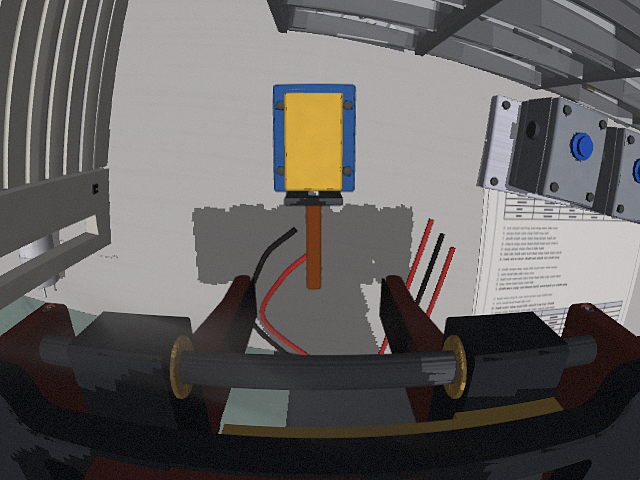

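The jaws straddle the handle at (313,246), aligned in yaw. I'm lowering.

```bash
python3 -c "
import station;print(getattr(station,'finger_overhang',None))"; python3 -m inch '{"offset":[[0.1,0.1,-2],[0.1,0.1,-4],[0.1,0.1,-6],[0.1,0.1,-8],[0.1,0.1,-9],[0.1,0.1,-9.5],[0.1,0.1,-9.9],[0.1,0.1,-9.9],[0.1,0.1,-9.9]],"delta_rot":[[0,0,0],[0,0,0],[0,0,0],[0,0,0],[0,0,0],[0,0,0],[0,0,0],[0,0,0],[0,0,0]],"grip":[6,6,6,6,6,6,6,6,6]}'
```

```text
0.182
t: 3.2
ee_pos: [0.4771, 0.1304, 0.2066]
orientation: [-3.133, -0.231, -0.002]
wrist_force: [-0.3, -0.3, -0.2]
grip_width: 0.0601
gripper_force: 0.0
```

```bash
python3 -m inch '{"offset":[[0,0.1,-0.2],[0,0.1,-0.3],[0,0.1,-0.3],[0,0.1,-0.3],[0,0.1,-0.3],[0,0.1,-0.3],[0,0.1,-0.3],[0,0.1,-0.3]],"delta_rot":[[0,0,0],[0,0,0],[0,0,0],[0,0,0],[0,0,0],[0,0,0],[0,0,0],[0,0,0]],"grip":[5,4,3,2,1,0.6,0.6,0.6]}'
python3 -m inch '{"offset":[[0,0,0],[0,0,0],[0,0,0],[0,0,0]],"delta_rot":[[0,0,0],[0,0,0],[0,0,0],[0,0,0]],"grip":[0.3,0.3,0.3,0.3]}'
```

```text
t: 3.87
ee_pos: [0.4766, 0.1316, 0.2027]
orientation: [3.133, 0.232, 0.0]
wrist_force: [-0.6, -1.4, 0.8]
grip_width: 0.0102
gripper_force: 1.0
t: 4.2
ee_pos: [0.4766, 0.1316, 0.2027]
orientation: [3.133, 0.232, 0.0]
wrist_force: [1.0, -0.4, 0.3]
grip_width: 0.0099
gripper_force: 30.0
```

```bash
python3 -m inch '{"offset":[[-0.2,-0.03,0.1],[-1,-0.15,0.1],[-2,-0.3,0.1],[-3,-0.44,0.1],[-4,-0.59,0.1],[-5,-0.74,0.1],[-6,-0.89,0.1],[-6.3,-0.93,0.1],[-6.3,-0.93,0.1],[-6.3,-0.93,0.1]],"delta_rot":[[0,0,0],[0,0,0],[0,0,0],[0,0,0],[0,0,0],[0,0,0],[0,0,0],[0,0,0],[0,0,0],[0,0,0]],"grip":[0.3,0.3,0.3,0.3,0.3,0.3,0.3,0.3,0.3,0.3]}'; python3 snap.py w3
```

```text
t: 5.03
ee_pos: [0.4137, 0.1224, 0.2039]
orientation: [-3.133, -0.232, -0.001]
wrist_force: [0.9, -0.0, -0.2]
grip_width: 0.0098
gripper_force: 30.0
```

View pics/w3.png

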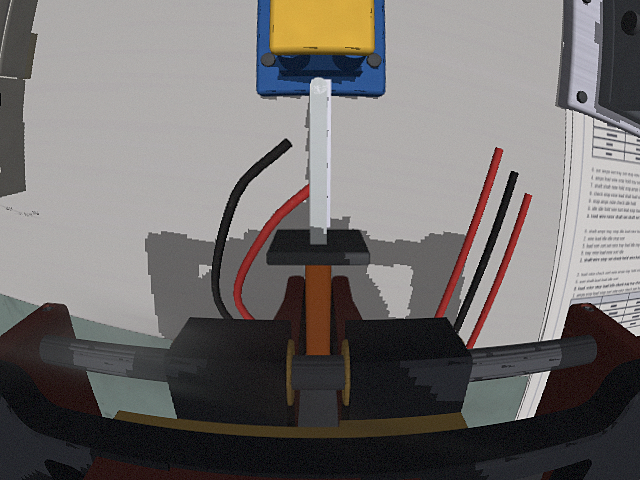

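The blade is out of the lip: nose at (319,85), tongue straight along the tool axis. I'm lifting it and going in front of the left brake.

```bash
python3 -m inch '{"offset":[[0,0,2],[0,0,4],[0.3,-3,4],[0.6,-6,4],[0.9,-9,4],[1.1,-12,4],[1.2,-14.5,4],[1.2,-16.3,4],[1.2,-16.3,4],[1.2,-16.3,4]],"delta_rot":[[0,0,0],[0,0,0],[0,0,-0.03],[0,0,-0.06],[0,0,-0.09],[0,0,-0.12],[0,0,-0.147],[0,0,-0.147],[0,0,-0.147],[0,0,-0.147]],"grip":[0.3,0.3,0.3,0.3,0.3,0.3,0.3,0.3,0.3,0.3]}'; python3 snap.py w4;python3 -c "
import cv2;i=cv2.imread('pics/w4.png');cv2.imwrite('pics/w4c.png',cv2.resize(i[0:200,200:467],None,fx=3,fy=3,interpolation=cv2.INTER_CUBIC))"
```

```text
t: 5.92
ee_pos: [0.426, -0.0414, 0.2437]
orientation: [-3.141, 0.003, -0.001]
wrist_force: [-0.6, -0.5, -0.6]
grip_width: 0.01
gripper_force: 30.0
```

View pics/w4c.png

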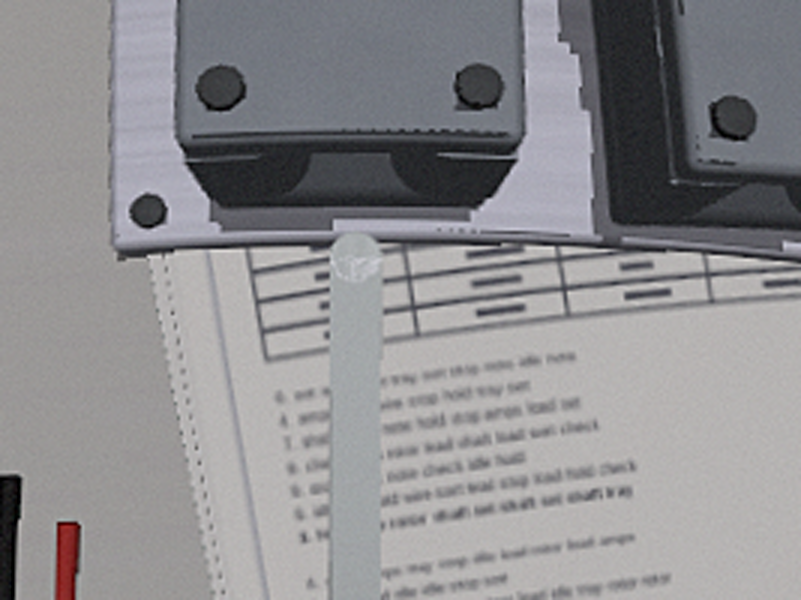

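The blade nose is at crop (357,245), in line with the left brake. The brake's front screws are at crop (220,88) and (478,87), with the rounded mouth below. I'm computing its centre and yaw.

Run:
```python
from h import *
np.set_printoptions(precision=4,suppress=True)
c=load("w4");print(c["s"]["ee_pos"])
for n,a,b in (("screws",(273.3,29.3),(359.3,29)),("topedge",(259.5,47.3),(374,47.3)),("base12",(270.7,70),(357,69.3))):
    z={"screws":.068,"topedge":.066,"base12":.012}[n]
    p,q=wz(c,a,z),wz(c,b,z);print(n,p,q,(p+q)/2,"w",np.linalg.norm(p-q),"yaw",np.arctan2(-(p-q)[0],(p-q)[1]))
print("tip at z.0917",wz(c,(200+357/3,240/3),.0917))
```

```text
[ 0.426  -0.0414  0.2437]
screws [ 0.5472 -0.0222  0.068 ] [ 0.5473 -0.0582  0.068 ] [ 0.5473 -0.0402  0.068 ] w 0.03606835279641721 yaw 0.0009212097878903318
topedge [ 0.5398 -0.0161  0.066 ] [ 0.5397 -0.0647  0.066 ] [ 0.5398 -0.0404  0.066 ] w 0.04858386922154471 yaw -0.0023504038757890394
base12 [ 0.5394 -0.0142  0.012 ] [ 0.5396 -0.0629  0.012 ] [ 0.5395 -0.0386  0.012 ] w 0.048751036134636674 yaw 0.0039013815354179745
tip at z.0917 [ 0.5205 -0.0412  0.0917]
```

```bash
python3 -m inch '{"offset":[[0,0.12,-2],[0,0.12,-4],[0,0.12,-4.1],[1,0.12,-4.1],[2,0.12,-4.1],[3,0.12,-4.1],[3.8,0.12,-4.1],[3.8,0.12,-4.1],[3.8,0.12,-4.1]],"delta_rot":[[0,0,0],[0,0,0],[0,0,0],[0,0,0],[0,0,0],[0,0,0],[0,0,0],[0,0,0],[0,0,0]],"grip":[0.3,0.3,0.3,0.3,0.3,0.3,0.3,0.3,0.3]}'
for i in 1 2; do :; done; python3 -m inch '{"offset":[[0.1,0,0],[0.1,0,0]],"delta_rot":[[0,0,0],[0,0,0]],"grip":[0.3,0.3]}'
python3 -m inch '{"offset":[[0.1,0,0],[0.1,0,0]],"delta_rot":[[0,0,0],[0,0,0]],"grip":[0.3,0.3]}'
python3 -m inch '{"offset":[[0.1,0,0],[0.1,0,0]],"delta_rot":[[0,0,0],[0,0,0]],"grip":[0.3,0.3]}'
```

```text
t: 6.72
ee_pos: [0.4643, -0.0395, 0.2031]
orientation: [-3.141, -0.001, -0.002]
wrist_force: [0.5, -0.5, -1.4]
grip_width: 0.0094
gripper_force: 30.0
t: 6.88
ee_pos: [0.4643, -0.0396, 0.2027]
orientation: [3.141, 0.001, -0.001]
wrist_force: [-0.5, -1.0, -0.8]
grip_width: 0.0097
gripper_force: 30.0
t: 7.05
ee_pos: [0.4654, -0.0395, 0.2027]
orientation: [3.142, 0.001, -0.0]
wrist_force: [0.3, -0.2, -0.4]
grip_width: 0.0099
gripper_force: 30.0
t: 7.22
ee_pos: [0.4666, -0.0395, 0.2027]
orientation: [-3.142, -0.001, -0.0]
wrist_force: [0.8, 0.1, -1.1]
grip_width: 0.0096
gripper_force: 30.0
```

Depth is about 23 mm with no contact. I'm continuing in 1 mm steps.

```bash
python3 -m inch '{"offset":[[0.1,0,0],[0.1,0,0]],"delta_rot":[[0,0,0],[0,0,0]],"grip":[0.3,0.3]}'
python3 -m inch '{"offset":[[0.1,0,0],[0.1,0,0]],"delta_rot":[[0,0,0],[0,0,0]],"grip":[0.3,0.3]}'|grep -E 'pos|wrist'
python3 -m inch '{"offset":[[0.1,0,0],[0.1,0,0]],"delta_rot":[[0,0,0],[0,0,0]],"grip":[0.3,0.3]}'|grep -E 'pos|wrist'
```

```text
t: 7.38
ee_pos: [0.4677, -0.0395, 0.2027]
orientation: [-3.142, -0.001, -0.0]
wrist_force: [-0.3, -0.0, -0.9]
grip_width: 0.0094
gripper_force: 30.0
ee_pos: [0.4687, -0.0395, 0.2027]
wrist_force: [0.3, -0.4, -1.4]
ee_pos: [0.4693, -0.0395, 0.2025]
wrist_force: [-0.8, 1.2, -0.5]
```

```bash
python3 -m inch '{"offset":[[0.1,0,0],[0.1,0,0]],"delta_rot":[[0,0,0],[0,0,0]],"grip":[0.3,0.3]}'|grep -E 'pos|wrist'
python3 -m inch '{"offset":[[0,0,0]],"delta_rot":[[0,0,0]],"grip":[0.3]}'|grep -E 'pos|wrist'
```

```text
ee_pos: [0.4697, -0.0395, 0.2023]
wrist_force: [-4.1, 0.2, 0.7]
ee_pos: [0.4697, -0.0395, 0.2023]
wrist_force: [-4.3, 0.6, 0.3]
```

```bash
python3 -m inch '{"offset":[[0.05,0,0],[0.05,0,0]],"delta_rot":[[0,0,0],[0,0,0]],"grip":[0.3,0.3]}'|grep -E 'pos|wrist'
python3 -m inch '{"offset":[[0.05,0,0],[0.05,0,0]],"delta_rot":[[0,0,0],[0,0,0]],"grip":[0.3,0.3]}'|grep -E 'pos|wrist|ori'
```

```text
ee_pos: [0.4699, -0.0395, 0.2022]
wrist_force: [-6.3, 1.1, 2.5]
ee_pos: [0.47, -0.0395, 0.2022]
orientation: [3.141, 0.001, -0.006]
wrist_force: [-8.4, 0.0, 2.1]
```

It stops dead at about 25 mm with the force rising, so I won't force it. I'm backing out and moving to the next brake.

```bash
python3 -m inch '{"offset":[[-2,0,0],[-4.4,0,0],[-4.4,0,1],[-4.4,-2,4],[-4.4,-5,4],[-4.4,-7.1,4],[-4.4,-7.1,4],[-4.4,-7.1,4]],"delta_rot":[[0,0,0],[0,0,0],[0,0,0],[0,0,0],[0,0,0],[0,0,0],[0,0,0],[0,0,0]],"grip":[0.3,0.3,0.3,0.3,0.3,0.3,0.3,0.3]}'; python3 snap.py w5;python3 -c "
import cv2;i=cv2.imread('pics/w5.png');cv2.imwrite('pics/w5c.png',cv2.resize(i[0:200,200:467],None,fx=3,fy=3,interpolation=cv2.INTER_CUBIC))"
```

```text
t: 8.97
ee_pos: [0.4282, -0.1117, 0.2432]
orientation: [3.141, -0.004, 0.004]
wrist_force: [-0.9, 0.1, -0.8]
grip_width: 0.0095
gripper_force: 30.0
```

View pics/w5c.png

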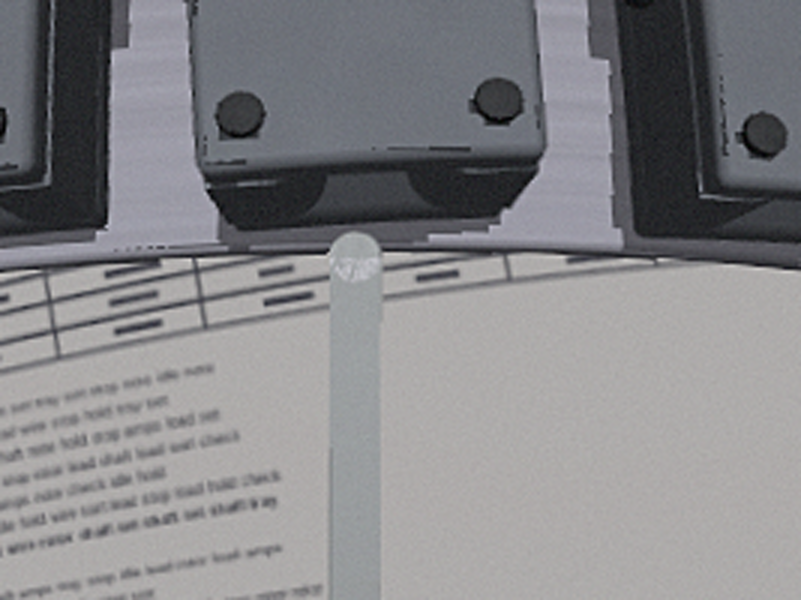

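The second brake's front screws are at crop (240,113) and (497,101), so it is slightly turned.

```bash
cat > pose.py <<'E'
from h import *
import sys
def pose(c,a,b):
    p,q=[wz(c,dark(c,x,9),.068)[:2] for x in(a,b)];e=p-q;yaw=np.arctan2(-e[0],e[1]);m=(p+q)/2
    u=np.array([np.cos(yaw),np.sin(yaw)]);f=m-u*.0078
    return m,np.linalg.norm(e),yaw,f,u
if __name__=="__main__":
    np.set_printoptions(precision=4,suppress=True)
    n,*v=sys.argv[1:];v=list(map(float,v));c=load(n)
    m,w,yaw,f,u=pose(c,v[:2],v[2:]);print("screw gap",w,"yaw",yaw,"mouth",f)
    t=np.array(c["s"]["ee_pos"])[:2]
    for d in(-.015,.023,.06): print("depth",d,"TCP xy",f+u*(d-.095),"offset cm",(f+u*(d-.095)-t)*100)
E
python3 pose.py w4 273.3 29.3 359.3 29; python3 pose.py w5 280 37.7 365.7 33.7
```

```text
screw gap 0.034940356702336216 yaw 0.007145468905447608 mouth [ 0.5379 -0.0401]
depth -0.015 TCP xy [ 0.4279 -0.0409] offset cm [0.194  0.0506]
depth 0.023 TCP xy [ 0.4659 -0.0406] offset cm [3.9939 0.0778]
depth 0.06 TCP xy [ 0.5029 -0.0404] offset cm [7.6939 0.1042]
screw gap 0.03538551845701906 yaw 0.07252200102458607 mouth [ 0.5372 -0.1136]
depth -0.015 TCP xy [ 0.4275 -0.1216] offset cm [-0.0754 -0.9926]
depth 0.023 TCP xy [ 0.4654 -0.1189] offset cm [ 3.7146 -0.7173]
depth 0.06 TCP xy [ 0.5023 -0.1162] offset cm [ 7.4048 -0.4492]
```

```bash
python3 -m inch '{"offset":[[0,-0.5,0],[0,-0.85,-2],[0,-0.85,-4],[0,-0.85,-4.05],[1,-0.79,-4.05],[2,-0.73,-4.05],[3,-0.67,-4.05],[3.6,-0.63,-4.05],[3.6,-0.63,-4.05]],"delta_rot":[[0,0,0.03],[0,0,0.06],[0,0,0.06],[0,0,0.06],[0,0,0.06],[0,0,0.06],[0,0,0.06],[0,0,0.06],[0,0,0.06]],"grip":[0.3,0.3,0.3,0.3,0.3,0.3,0.3,0.3,0.3]}'
for s in a; do python3 -m inch '{"offset":[[0.2,0.012,0],[0.2,0.012,0]],"delta_rot":[[0,0,0],[0,0,0]],"grip":[0.3,0.3]}'|grep -E 'pos|wrist'; done
python3 -m inch '{"offset":[[0.1,0.006,0],[0.1,0.006,0]],"delta_rot":[[0,0,0],[0,0,0]],"grip":[0.3,0.3]}'|grep -E 'pos|wrist'
python3 -m inch '{"offset":[[0.1,0.006,0],[0.1,0.006,0]],"delta_rot":[[0,0,0],[0,0,0]],"grip":[0.3,0.3]}'|grep -E 'pos|wrist'
```

```text
t: 9.77
ee_pos: [0.4658, -0.1165, 0.2031]
orientation: [3.14, 0.096, 0.005]
wrist_force: [0.4, 0.2, -0.3]
grip_width: 0.0099
gripper_force: 30.0
ee_pos: [0.4658, -0.1166, 0.2024]
wrist_force: [-0.4, -0.1, -0.9]
ee_pos: [0.4664, -0.1167, 0.2022]
wrist_force: [0.2, -0.1, -1.3]
ee_pos: [0.4675, -0.1166, 0.2022]
wrist_force: [0.5, 0.3, -1.3]
```

```bash
python3 -m inch '{"offset":[[0.1,-0.05,0.03],[0.1,-0.05,0.03]],"delta_rot":[[0,0,0],[0,0,0]],"grip":[0.3,0.3]}'|grep -E 'pos|wrist'
python3 -m inch '{"offset":[[0.1,0.006,0],[0.1,0.006,0]],"delta_rot":[[0,0,0],[0,0,0]],"grip":[0.3,0.3]}'|grep -E 'pos|wrist'
python3 -m inch '{"offset":[[0.1,0.006,0],[0.1,0.006,0]],"delta_rot":[[0,0,0],[0,0,0]],"grip":[0.3,0.3]}'|grep -E 'pos|wrist'
python3 -m inch '{"offset":[[0.1,0.006,0],[0.1,0.006,0]],"delta_rot":[[0,0,0],[0,0,0]],"grip":[0.3,0.3]}'|grep -E 'pos|wrist'
```

```text
ee_pos: [0.4686, -0.1172, 0.2025]
wrist_force: [-0.0, -0.5, -0.5]
ee_pos: [0.4693, -0.1172, 0.2023]
wrist_force: [-1.2, -0.4, -1.0]
ee_pos: [0.4701, -0.1173, 0.2022]
wrist_force: [-1.8, -2.3, -1.4]
ee_pos: [0.471, -0.1173, 0.2022]
wrist_force: [-3.4, -4.0, -0.1]
```

```bash
python3 -m inch '{"offset":[[0.1,-0.05,0],[0.1,-0.05,0]],"delta_rot":[[0,0,0],[0,0,0]],"grip":[0.3,0.3]}'|grep -E 'pos|wrist|ori'
python3 -m inch '{"offset":[[0.1,-0.03,0],[0.1,-0.03,0]],"delta_rot":[[0,0,0],[0,0,0]],"grip":[0.3,0.3]}'|grep -E 'pos|wrist|ori'
python3 -m inch '{"offset":[[0.1,0.006,0],[0.1,0.006,0]],"delta_rot":[[0,0,0],[0,0,0]],"grip":[0.3,0.3]}'|grep -E 'pos|wrist|ori'
```

```text
ee_pos: [0.4725, -0.1178, 0.2023]
orientation: [3.14, 0.094, -0.001]
wrist_force: [-3.4, -3.0, -1.5]
ee_pos: [0.4733, -0.1178, 0.2023]
orientation: [3.14, 0.095, -0.002]
wrist_force: [-4.7, -3.4, -1.8]
ee_pos: [0.4744, -0.1176, 0.2023]
orientation: [3.14, 0.095, -0.001]
wrist_force: [-3.9, -2.3, -0.9]
```

```bash
python3 -m inch '{"offset":[[0.15,-0.06,0],[0.3,-0.06,0],[0.3,-0.06,0]],"delta_rot":[[0,0,0],[0,0,0],[0,0,0]],"grip":[0.3,0.3,0.3]}'|grep -E 'pos|wrist|ori'
python3 -m inch '{"offset":[[0.15,-0.06,0],[0.3,-0.06,0],[0.4,-0.06,0]],"delta_rot":[[0,0,0],[0,0,0],[0,0,0]],"grip":[0.3,0.3,0.3]}'|grep -E 'pos|wrist|ori'
python3 -m inch '{"offset":[[0.15,0.01,0],[0.3,0.02,0],[0.45,0.03,0]],"delta_rot":[[0,0,0],[0,0,0],[0,0,0]],"grip":[0.3,0.3,0.3]}'|grep -E 'pos|wrist|ori'
```

```text
ee_pos: [0.4778, -0.1178, 0.2024]
orientation: [-3.14, -0.097, -0.0]
wrist_force: [-3.1, -0.1, -3.5]
ee_pos: [0.4819, -0.1185, 0.2025]
orientation: [-3.14, -0.097, -0.001]
wrist_force: [-3.7, -0.0, -2.1]
ee_pos: [0.4863, -0.1183, 0.2025]
orientation: [-3.14, -0.096, -0.0]
wrist_force: [-4.3, -0.6, -1.3]
```

Steady drag of about 4 N with no sideways force: this is the brake. I'm pushing home.

```bash
python3 -m inch '{"offset":[[0.2,0.01,0],[0.4,0.025,0],[0.6,0.035,0],[0.8,0.05,0],[1.0,0.06,0],[1.2,0.07,0],[1.4,0.085,0],[1.4,0.085,0]],"delta_rot":[[0,0,0],[0,0,0],[0,0,0],[0,0,0],[0,0,0],[0,0,0],[0,0,0],[0,0,0]],"grip":[0.3,0.3,0.3,0.3,0.3,0.3,0.3,0.3]}'|grep -E 'pos|wrist|ori'
python3 -m inch '{"offset":[[0.1,0.006,0],[0.1,0.006,0]],"delta_rot":[[0,0,0],[0,0,0]],"grip":[0.3,0.3]}'|grep -E 'pos|wrist|ori'
python3 -m inch '{"offset":[[0.1,0.006,0],[0.1,0.006,0]],"delta_rot":[[0,0,0],[0,0,0]],"grip":[0.3,0.3]}'|grep -E 'pos|wrist|ori'
```

```text
ee_pos: [0.5006, -0.1175, 0.2025]
orientation: [-3.14, -0.096, -0.001]
wrist_force: [-2.2, -0.3, -2.7]
ee_pos: [0.5013, -0.1175, 0.2025]
orientation: [-3.14, -0.096, -0.001]
wrist_force: [-2.8, 0.8, -1.9]
ee_pos: [0.5022, -0.1175, 0.2025]
orientation: [-3.14, -0.096, -0.0]
wrist_force: [-2.5, 1.8, -1.2]
```

```bash
python3 -m inch '{"offset":[[0.1,0.006,0],[0.1,0.006,0]],"delta_rot":[[0,0,0],[0,0,0]],"grip":[0.3,0.3]}'|grep -E 'pos|wrist'
python3 -m inch '{"offset":[[0.1,0.006,0],[0.1,0.006,0]],"delta_rot":[[0,0,0],[0,0,0]],"grip":[0.3,0.3]}'|grep -E 'pos|wrist'
python3 -m inch '{"offset":[[0.1,0.006,0],[0.1,0.006,0]],"delta_rot":[[0,0,0],[0,0,0]],"grip":[0.3,0.3]}'|grep -E 'pos|wrist'
```

```text
ee_pos: [0.5032, -0.1174, 0.2025]
wrist_force: [-3.0, 0.8, -0.5]
ee_pos: [0.5038, -0.1174, 0.2024]
wrist_force: [-5.8, 0.8, 0.2]
ee_pos: [0.5042, -0.1174, 0.2024]
wrist_force: [-8.1, 2.5, 2.9]
```

```bash
python3 -m inch '{"offset":[[0.1,0.006,0],[0.1,0.006,0]],"delta_rot":[[0,0,0],[0,0,0]],"grip":[0.3,0.3]}'|grep -E 'pos|wrist|mom'
python3 -m inch '{"offset":[[0.1,0.006,0],[0.1,0.006,0]],"delta_rot":[[0,0,0],[0,0,0]],"grip":[0.3,0.3]}'
python3 snap.py w6;python3 -c "
import cv2;i=cv2.imread('pics/w6.png');cv2.imwrite('pics/w6c.png',cv2.resize(i[60:340,180:460],None,fx=2.1,fy=2.1,interpolation=cv2.INTER_CUBIC))"
```

```text
ee_pos: [0.5045, -0.1173, 0.2023]
wrist_force: [-11.5, 1.2, 5.6]
t: 14.02
ee_pos: [0.5049, -0.1173, 0.2021]
orientation: [3.14, 0.095, -0.01]
wrist_force: [-12.8, 0.8, 8.8]
grip_width: 0.0098
gripper_force: 30.0
```

View pics/w6c.png

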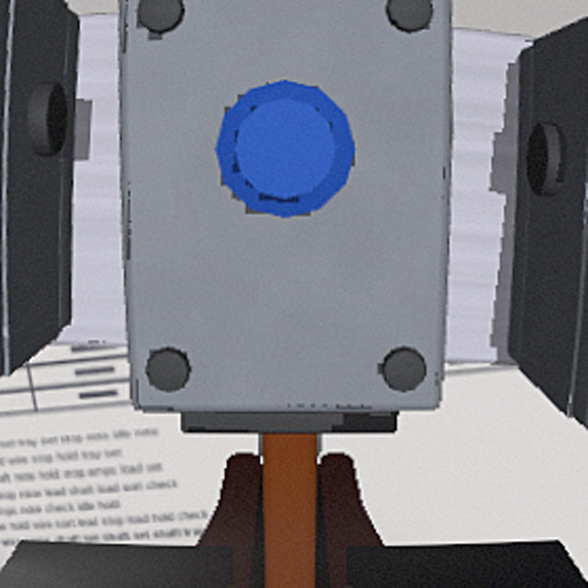

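The collar (crop y≈420) sits flush against the brake's front, centred and square. I'm easing the preload, releasing and rising.

```bash
python3 -m inch '{"offset":[[-0.2,-0.01,0],[-0.2,-0.01,0],[-0.2,-0.01,0],[-0.2,-0.01,0],[-0.2,-0.01,0],[-0.2,-0.01,0],[-0.2,-0.01,0],[-0.2,-0.01,0]],"delta_rot":[[0,0,0],[0,0,0],[0,0,0],[0,0,0],[0,0,0],[0,0,0],[0,0,0],[0,0,0]],"grip":[0.3,0.3,3,5,5,5,5,5]}'
python3 -m inch '{"offset":[[-0.4,0,1],[-0.4,0,3],[-0.4,0,6],[-1,0,9],[-2,0,12],[-2,0,15],[-2,0,15],[-2,0,15]],"delta_rot":[[0,0,0],[0,0,0],[0,0,0],[0,0,0],[0,0,0],[0,0,0],[0,0,0],[0,0,0]],"grip":[5,5,5,5,5,5,5,5]}'
python3 snap.py w7;python3 -c "
import cv2;i=cv2.imread('pics/w7.png');cv2.imwrite('pics/w7c.png',cv2.resize(i[40:300,180:460],None,fx=2.1,fy=2.1,interpolation=cv2.INTER_CUBIC))"
```

```text
t: 14.73
ee_pos: [0.5054, -0.1174, 0.2026]
orientation: [3.14, 0.095, 0.001]
wrist_force: [0.8, -0.9, 0.2]
grip_width: 0.0466
gripper_force: 0.0
t: 15.4
ee_pos: [0.4853, -0.1174, 0.3548]
orientation: [3.139, 0.095, 0.007]
wrist_force: [-0.1, 0.7, -0.5]
grip_width: 0.0501
gripper_force: 0.0
```

View pics/w7c.png

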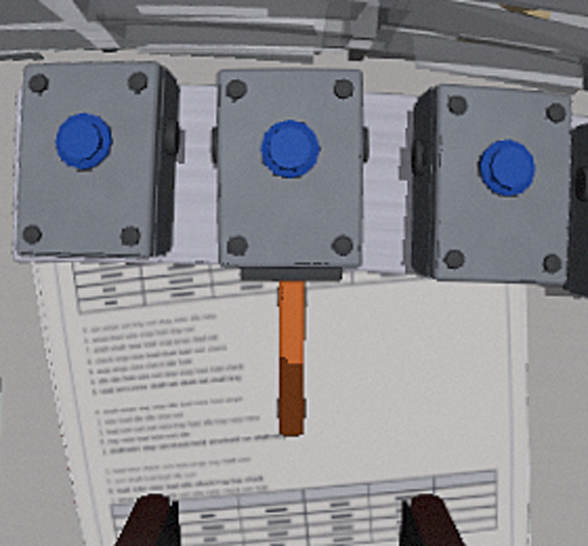

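The blade sits fully home and square in the second brake from the left, released, with the gripper clear of it.

```bash
python3 -c "
from station import *
print(hand_in())"
```

```text
the job is handed in; nothing more can be done
None
```

The blade is pushed fully home and released in the second brake from the left, which dragged at a steady 3–4 N; the leftmost stopped it dead at about 25 mm and the two right-hand brakes were not tried, and the job was handed in at about 15 s.

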